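# Slide the yellow kitting tray onto the yellow rails

## Robot

A 6-joint arm with a two-finger parallel gripper is mounted at the origin on the work surface. World frame = base frame: x ahead of the robot, y to its left, z up, the work surface at z = 0. Lengths are in m, angles in rad, forces in N, time in s.
With the tool pointing down it reaches from about 0.35 to 0.775 m from the base axis. Payload 5.5 kg.
Tool frame: the origin (TCP) lies between the finger pads; the fingertips stand 11 mm ahead of it and the grasp point (between the pads) lies 8 mm behind it (tips_ahead is the distance from the TCP to the fingertips, in m); z points along the fingers, y is the line along which they close (so a half turn about z gives the same grasp; the last joint's range is limited). The gripper opens to 85 mm and grips with 20 to 120 N. Pads are 22 mm wide; open, the fingers measure 114 mm over their backs; the gripper's body (76 mm by 85 mm) begins 54 mm behind the grasp point. The pads swing forward as they close: fully open they stand 13 mm farther back than shut.
Start: joints at [1.196, 0.313, 0.046, 1.304, 0, 1.431], TCP at [0.134, 0.559, 0.242] pointing down, gripper open.
Joint ranges: [-2.76, 2.76], [-0.86, 1.69], [-1.03, 1.26], [-2.2, 2.34], [-1.47, 1.5], [-3.14, 3.14]. Speed limits (rad/s): [2.57, 2.57, 3.14, 3.14, 3.14, 3.14].

## Interface

Orientations are given as a unit quaternion [w, x, y, z].
In Python, from workcell import * gives the robot as it stands. The module is installed in compiled form; this text tells all that it offers.
- The arm moves only by the tool jog_arm, never from a script. Its argument "moves" is a list of rows, each an object with "fingers": the closure, from 0 (fully open) to 1 (shut); "slide": the shift along the tool's x, y, z in mm, a list of three; "angular": the turn, a rotation vector about the tool's x, y, z in degrees, a list of three. A call has 1 to 10 rows; each row is the pose to reach, as a shift and turn from the pose commanded when the call began, along the tool's axes at that moment; what a row does not reach only later rows make up. A row lasts 1/12 s, in which the tool goes at most 41.7 mm and 7.16 degrees, less where a joint would pass 70% of its speed; a pose out of reach is approached as far as the arm can. A call with a gripper value outside its range is refused whole. The fingers move at their own pace and stop on an object; "squeeze" is the grip in N (left out, the last holds). Time passes only in rows, so rows that repeat a pose let the fingers close. It gives the time, the measured TCP pose, the force, the opening and the grip force at its end, in the units of the state.
- get_state(): the state, without advancing time (a new reading comes with each control period).
- read_camera(name): name is "scene" or "top"; returns a dict with "color" (480x640x3 uint8, red, green, blue), "fovy" (degrees; the focal length in pixels is half the picture's height over the tangent of half this angle, whatever the lens; pixels are square), "cx", "cy" (the principal point, pixels), "world_from_camera" (4x4, takes a point from camera to world coordinates). Camera axes: x right, y down, z forward; pixel columns grow to the right and rows downward; lengths in m; the calibration is good to about 2 mm. A picture is of the moment at which its call begins. There is no depth.
- hand_in(): hands the job in; it is judged then, once.
Trained networks look in a picture, given as the dict that the camera call returned (one of the last four; its "shot" number tells which), for a name from the list of things; names that differ only in an ending like _2 or _b are one class to them, and where a whole thing is asked for, a point or a joint stands for the part that bears it (a point fixed in the world has none). Each returns a list of dicts, best first, with "p" (0 to 1); they miss things now and then, are a little off and sometimes report something else, mostly with a low value. They report only what shows in the picture. A call takes as long as a camera call.
- look_for(target, picture): "point" ([column, row] in pixels, amid what is visible of it).
- tip_of(target, picture): "point" ([column, row] in pixels: a listed point, or the origin of a listed thing).
The state is a dict: "clock": time; "joint_pos": joint angles; "qvel": joint speeds; "tau": joint torques, N m; "tcp_pos": TCP position; "orientation": TCP orientation; "wrist_force": force on the tool from outside, world axes, zero at the start; "ft_torque": the same for the moment, N m; "finger_gap": finger opening in m; "grip_force": force on a finger pad.
Only numpy, scipy, OpenCV 4.12 (cv2) and the standard library are available. Lean on these libraries where they do the work, as an engineer would, in place of code of your own. Each camera call takes 0.05 s, during which the arm holds its last target. There are 200 camera calls.

## Task

Put the yellow tray of hardware away in the open tray rack: slide it, grip end last, onto the yellow pair of rails (the middle of the three) until it sits fully home against the stop at the back, resting level on both rails, and let go of it. Leave the red tray that is already in the rack where it is.

Things in the scene. Friction and masses are not known exactly. Their poses are not given: they have to be found in the camera images.
- tray_grip (a point): Centre (half-way up) of the loose yellow tray's upright black grip: 36 mm long (x), 14 thick (y; pinch across this), 56 high. Axes are the tray's: x from grip to the leading edge, z up. Yellow sheet 230 x 176 x 4 mm, rims up to 16 mm above the underside except at the grip end; 0.2 kg. From here: underside 32 mm below, leading edge 210 mm to +x, grip-end edge 20 mm to -x, sides 88 mm either way.
- yellow_rails: Yellow rail pair in an open four-post rack. Origin midway between the rails, half-way along, on the ledges' upper face where the tray rests; x into the rack, z up. From the open mouth at x = -75 mm to the stop, an 18 mm high crossbar, at +75. Ledges span 74 to 104 mm either side; 18 mm side walls leave 200 mm clear between. When home, the grip is at x = -135 mm, outside. Height varies.
- blue_mid (a point): Blue rail pair, same shape and axes as the yellow, 80 to 95 mm above it (its ledges are 6 mm thick), empty; not to be used. Midpoint between its rails, on the ledges' upper face. The rack's posts are 300 mm high and stand 104 to 120 mm either side of the middle, none further out than the rail mouths.
- red_tray: Red tray of the same shape, home on the red rails 85 to 100 mm below the yellow; leave it alone. Origin: centre of its underside; x into the rack, z up. Its black grip stands in front of the rack, 95 mm towards -x of this origin, its top 60 mm above it.

How it is judged:
By the outcome, as a careful person would: the job done as asked, in the order asked, and still so for the second after the job is handed in, with the robot touching nothing.
It also fails if it takes over 54 s, if anything falls off the work surface, if the arm or the gripper's body presses on something with over 40 N, if the wrist force passes 120 N, or if a joint passes its speed limit or range.

## Working session

There is one attempt and no reset: what is moved stays moved. The work goes in short steps, Python scripts to look and compute and a tool call to move; the robot and the scene stay as the last step left them, time stands still between calls to the robot, and variables do not carry over. Pictures are saved under pics/ and viewed, at most 10 in all, crops included, and the job is handed in when it is done.

Besides the shell and the picture viewer there is one more tool, called after "Call:" as name(argument=value, ...) on one line, values as JSON. jog_arm: Moves the arm, as the interface text tells. Its arguments: {"type":"object","properties":{"moves":{"type":"array","items":{"type":"object","properties":{"fingers":{"type":"number"},"slide":{"type":"array","items":{"type":"number"}},"angular":{"type":"array","items":{"type":"number"}}}}},"squeeze":{"type":"number"}},"required":["moves"]}

```bash
mkdir -p pics
cat > h.py <<'E'
from workcell import *
import numpy as np, cv2
from scipy.spatial.transform import Rotation as R
def ray(p,px):
    f=p["color"].shape[0]/2/np.tan(np.radians(p["fovy"])/2)
    T=np.array(p["world_from_camera"]); d=T[:3,:3]@np.array([(px[0]-p["cx"])/f,(px[1]-p["cy"])/f,1])
    return T[:3,3],d/np.linalg.norm(d)
def proj(p,X):
    f=p["color"].shape[0]/2/np.tan(np.radians(p["fovy"])/2)
    T=np.array(p["world_from_camera"]); c=(np.atleast_2d(X)-T[:3,3])@T[:3,:3]
    return c[:,:2]/c[:,2:]*f+[p["cx"],p["cy"]]
def tri(rs):
    A=0;b=0
    for o,d in rs:
        M=np.eye(3)-np.outer(d,d);A=A+M;b=b+M@o
    x=np.linalg.solve(A,b); return x,[float(np.linalg.norm((np.eye(3)-np.outer(d,d))@(x-o))) for o,d in rs]
E
python3 - <<'E'
from h import *
s=get_state();print(s)
P={}
for n in("scene","top"):
    p=read_camera(n);P[n]=p;cv2.imwrite(f"pics/{n}0.png",p["color"][:,:,::-1])
    print(n,p["fovy"],p["cx"],p["cy"],np.round(p["world_from_camera"],3).tolist())
for t in("tray_grip","yellow_rails","blue_mid","red_tray"):
    rs=[]
    for n in P:
        r=tip_of(t,P[n]);print(t,n,[(np.round(q["point"],1).tolist(),round(q["p"],2)) for q in r[:3]])
        if r: rs.append(ray(P[n],r[0]["point"]))
    if len(rs)==2: print(tri(rs))
E
```

```text
{'clock': 0.0, 'joint_pos': array([ 1.19639152e+00,  3.14009736e-01,  4.49607231e-02,  1.30358607e+00,
       -3.08772419e-07,  1.43122913e+00]), 'qvel': array([1.21509066e-03, 5.40692142e-05, 5.17443602e-04, 8.35975070e-04,
       1.28897785e-03, 2.20733015e-04]), 'tau': array([ 1.70029307e-03, -4.80622458e+01,  2.98534441e+01,  1.92253356e-02,
       -5.30079080e-05, -7.83654826e-06]), 'tcp_pos': array([0.1336026 , 0.55875538, 0.24139607]), 'orientation': array([-2.33526399e-04,  1.17149130e-01,  9.93113909e-01, -8.89226968e-04]), 'wrist_force': array([ 0.85065364, -0.02387638, -0.20433719]), 'ft_torque': array([ 0.00276027, -0.00552012, -0.05041924]), 'grip_force': 0.0, 'finger_gap': 0.08540131136528996}
scene 48.647508301859084 330.50972692889235 240.4991742358743 [[0.843, 0.346, -0.411, 0.939], [0.537, -0.562, 0.629, -0.563], [-0.013, -0.752, -0.659, 0.806], [0.0, 0.0, 0.0, 1.0]]
top 42.991864284406866 315.6145142764084 241.836299076149 [[0.016, -0.981, 0.194, 0.374], [-1.0, -0.013, 0.016, 0.022], [-0.014, -0.194, -0.981, 1.208], [0.0, 0.0, 0.0, 1.0]]
tray_grip scene [([262.7, 402.1], 0.85)]
tray_grip top [([454.7, 254.4], 0.83)]
(array([ 0.58320907, -0.22804469,  0.04453821]), [0.0005252479132609164, 0.0005252479132610442])
yellow_rails scene []
yellow_rails top [([218.4, 249.6], 0.25)]
blue_mid scene []
blue_mid top []
red_tray scene []
red_tray top [([220.9, 253.4], 0.85)]
```

View pics/scene0.png

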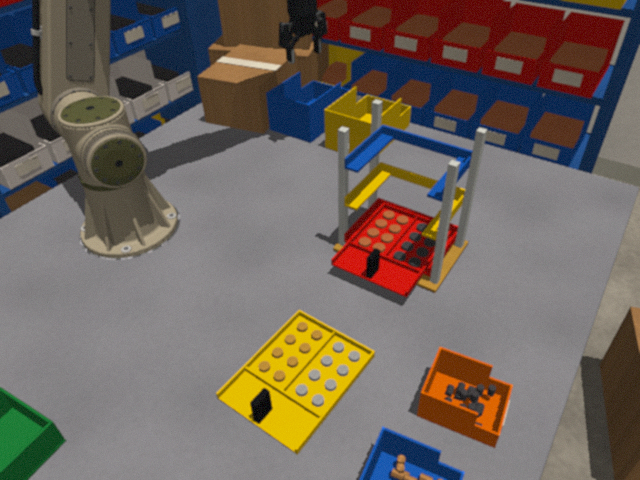

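View pics/top0.png

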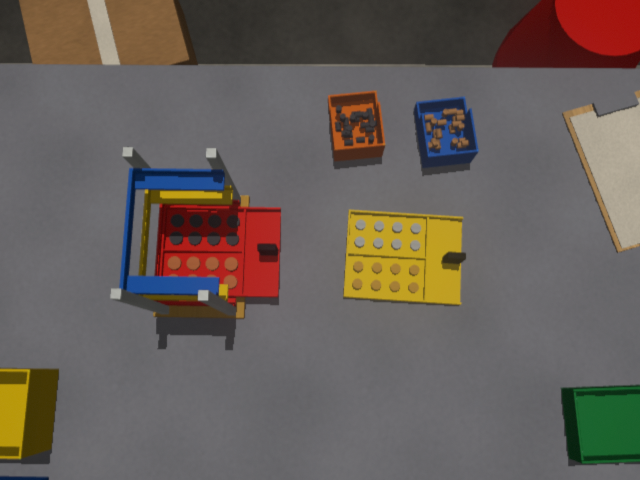

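The scene view has the tray grip at (262,405) and the rack around (400,200). The top view has the rack at (180,240), with its mouth to the right facing the tray at (405,257). I'll enlarge the rack to pick corners.

Run:
```python
import cv2,numpy as np
a=cv2.imread("pics/scene0.png");b=cv2.imread("pics/top0.png")
def crop(im,x,y,w,h,k,f):
    c=cv2.resize(im[y:y+h,x:x+w],None,fx=k,fy=k,interpolation=cv2.INTER_CUBIC)
    for i in range(0,w,20): cv2.putText(c,str(x+i),(i*k,8),0,.3,(255,255,255));cv2.line(c,(i*k,10),(i*k,14),(255,255,255))
    for j in range(0,h,20): cv2.putText(c,str(y+j),(0,j*k+4),0,.3,(255,255,255))
    cv2.imwrite(f,c)
crop(a,325,95,170,115*1+30,4,"pics/c1.png"); crop(b,105,140,190,150+40-40,4,"pics/c2.png")
```

```text
(no output)
```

View pics/c1.png

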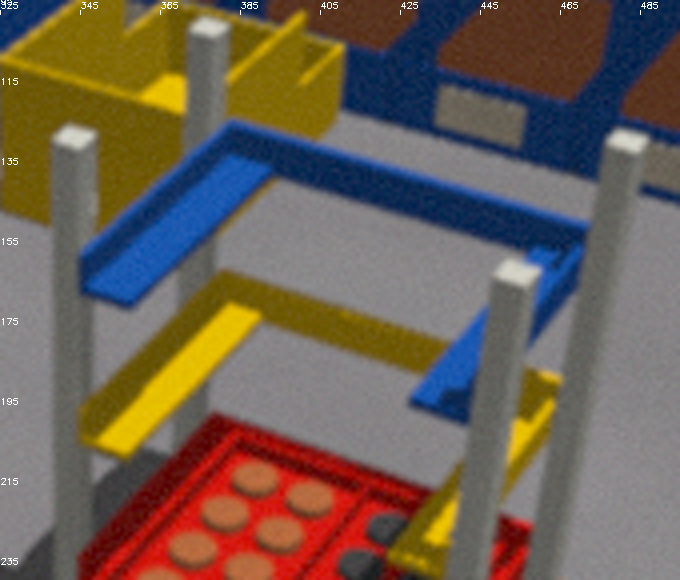

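View pics/c2.png

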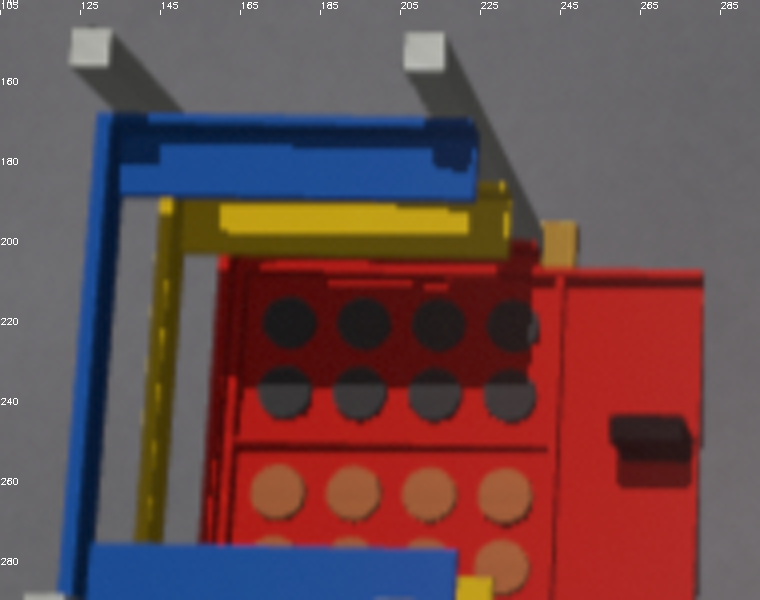

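The crops give clear ledge corners in both views: the blue and yellow mouth and back inner corners, plus the four post tops. I'll fit a rack model to them, and fit the tray from its corners.

```bash
cat > fit.py <<'E'
from h import *
from scipy.optimize import least_squares
P={n:read_camera(n) for n in("scene","top")}
s=lambda x,y:(x/4+325,y/4+95)
t=lambda x,y:(x/4+105,y/4+140)
# (view,px,rackx,racky,level)
F=[("scene",s(133,303),-75,74,'b'),("scene",s(272,172),75,74,'b'),("scene",s(412,402),-75,-74,'b'),
("scene",s(126,453),-75,74,'y'),("scene",s(262,315),75,74,'y'),("scene",s(388,555),-75,-74,'y'),
("top",t(475,199),-75,-74,'b'),("top",t(121,196),75,-74,'b'),("top",t(88,543),75,74,'b'),("top",t(457,550),-75,74,'b'),
("top",t(508,257),-75,-74,'y'),("top",t(185,252),75,-74,'y'),("top",t(493,577),-75,74,'y'),
("scene",s(75,137),'f',112,'p'),("scene",s(517,272),'f',-112,'p'),("scene",s(208,28),'k',112,'p'),("scene",s(627,140),'k',-112,'p'),
("top",t(91,47),'k',-112,'p'),("top",t(425,52),'f',-112,'p'),("top",(115,294),'k',112,'p'),("top",(203,296),'f',112,'p')]
def res(v):
    x,y,a,zb,zy,zp,f,k=v;o=[]
    for n,px,X,Y,l in F:
        X={'f':f,'k':k}.get(X,X/1000 if not isinstance(X,str) else 0);Y=Y/1000
        w=[x+np.cos(a)*X-np.sin(a)*Y,y+np.sin(a)*X+np.cos(a)*Y,{'b':zb,'y':zy,'p':zp}[l]]
        o.append(proj(P[n],w)[0]-px)
    return np.ravel(o)
r=least_squares(res,[.4,.25,np.pi/2,.27,.18,.3,-.06,.06],loss='soft_l1')
print("rack x y yaw zb zy zp f k",np.round(r.x,4),np.degrees(r.x[2]))
for q,e in zip(F,res(r.x).reshape(-1,2)): print(q[0],q[2:],np.round(e,1))
for n in P:
    for T in ("tray_grip","red_tray","yellow_rails","blue_mid"):
        q=tip_of(T,P[n]); 
        if q: print(n,T,np.round(q[0]["point"],1),q[0]["p"])
# tray: yellow underside corners in top, scene (grip at x=0,z=.032)
G=[("top",(463,304),-20,88,4),("top",(345,301),210,88,16),("top",(347,210),210,-88,16),("top",(463,216),-20,-88,4),
("scene",(217.5,395),-20,88,4),("scene",(300,312),210,88,16),("scene",(375,351),210,-88,16),("scene",(297,449),-20,-88,4),("scene",(262.7,402.1),0,0,32),("top",(454.7,254.4),0,0,32)]
def rg(v):
    x,y,a=v
    return np.ravel([proj(P[n],[x+(np.cos(a)*X-np.sin(a)*Y)/1e3,y+(np.sin(a)*X+np.cos(a)*Y)/1e3,Z/1e3])[0]-px for n,px,X,Y,Z in G])
g=least_squares(rg,[.58,-.228,np.pi/2],loss='soft_l1');print("tray",g.x,np.degrees(g.x[2]));print(np.round(rg(g.x).reshape(-1,2),1).tolist())
E
python3 fit.py
```

```text
rack x y yaw zb zy zp f k [ 0.5827  0.2697  1.5651  0.2216  0.1289  0.2988 -0.0657  0.0665] 89.67473491499686
scene (-75, 74, 'b') [-1.4  0.8]
scene (75, 74, 'b') [-0.3 -0.1]
scene (-75, -74, 'b') [-2.  -0.3]
scene (-75, 74, 'y') [-0.5  0.7]
scene (75, 74, 'y') [-0.4  0.4]
scene (-75, -74, 'y') [-1.  -0.3]
top (-75, -74, 'b') [-0.2  0. ]
top (75, -74, 'b') [-0.4 -0.7]
top (75, 74, 'b') [ 0.7 -0.5]
top (-75, 74, 'b') [-0.3 -0.5]
top (-75, -74, 'y') [-0.3 -0.4]
top (75, -74, 'y') [-1.  -0.5]
top (-75, 74, 'y') [-0.5 -0.1]
scene ('f', 112, 'p') [-0.8  0.1]
scene ('f', -112, 'p') [-1.1  0.3]
scene ('k', 112, 'p') [-0.3 -0.2]
scene ('k', -112, 'p') [-0.8  0.4]
top ('k', -112, 'p') [-0.5 -0.4]
top ('f', -112, 'p') [-0.4 -0.3]
top ('k', 112, 'p') [ 0.1 -0.8]
top ('f', 112, 'p') [-0.3 -1. ]
scene tray_grip [261.1 404.4] 0.61
scene red_tray [392.4 247. ] 0.84
scene yellow_rails [263.3 405.6] 0.17
top tray_grip [450.8 256. ] 0.59
top red_tray [221.1 253.1] 0.9
tray [ 0.58070903 -0.22846461  1.52728786] 87.5071485739063
[[-3.0, -0.4], [-1.6, -4.8], [0.8, -0.9], [-1.9, 0.7], [-0.7, 2.4], [-1.9, -2.8], [-0.5, -0.7], [0.8, 4.2], [-0.9, 3.8], [-1.3, 2.2]]
```

```bash
cat >> h.py <<'E'
from scipy.optimize import least_squares
def go(pos,yaw=None,pitch=0):
    """slide(mm)/angular(deg) from current measured pose to world pos, tool down, tool y across yaw dir"""
    s=get_state();q=s["orientation"];C=R.from_quat(np.r_[q[1:],q[0]])
    print("slide",np.round(C.inv().apply(np.array(pos)-s["tcp_pos"])*1e3,1).tolist())
    for k in (0,np.pi):
        T=R.from_euler('z',yaw+k)*R.from_euler('x',np.pi)
        print(" ang",np.round((C.inv()*T).as_rotvec(degrees=True),1).tolist())
def quad(p,z0=None):
    hsv=cv2.cvtColor(p["color"],cv2.COLOR_RGB2HSV)
    return hsv
def trayquad(p,box):
    hsv=cv2.cvtColor(p["color"],cv2.COLOR_RGB2HSV);m=cv2.inRange(hsv,(18,120,60),(35,255,255))
    k=np.zeros_like(m);x0,y0,x1,y1=box;k[y0:y1,x0:x1]=m[y0:y1,x0:x1]
    k=cv2.morphologyEx(k,cv2.MORPH_OPEN,np.ones((3,3)))
    c=max(cv2.findContours(k,cv2.RETR_EXTERNAL,cv2.CHAIN_APPROX_NONE)[0],key=cv2.contourArea)
    return cv2.convexHull(c)
def model(v):
    x,y,a=v[:3]
    pts=[(X,Y,Z) for X,zz in((-20,(0,4)),(45,(0,16)),(210,(0,16))) for Y in(-88,88) for Z in zz]
    return [[x+(np.cos(a)*X-np.sin(a)*Y)/1e3,y+(np.sin(a)*X+np.cos(a)*Y)/1e3,Z/1e3] for X,Y,Z in pts]
E
python3 - <<'E'
from h import *
P={n:read_camera(n) for n in("scene","top")}
H={n:trayquad(P[n],b) for n,b in(("scene",(205,300,385,460)),("top",(330,195,475,315)))}
def rg(v):
    o=[]
    for n in P:
        mh=cv2.convexHull(proj(P[n],model(v)).astype(np.float32))
        # resample data hull, signed distance to model hull
        h=H[n][:,0].astype(float);h=np.vstack([h,h[:1]]);L=np.r_[0,np.cumsum(np.linalg.norm(np.diff(h,axis=0),axis=1))]
        s=np.linspace(0,L[-1],80);d=np.c_[np.interp(s,L,h[:,0]),np.interp(s,L,h[:,1])]
        o+=[cv2.pointPolygonTest(mh,(float(a),float(b)),True) for a,b in d]
    return np.array(o)
g=least_squares(rg,[.58,-.228,1.55],loss='soft_l1',diff_step=1e-3)
print(g.x,np.degrees(g.x[2]),np.sqrt(np.mean(rg(g.x)**2)),np.abs(rg(g.x)).max())
v=g.x
for n in P: print(n,proj(P[n],[v[0],v[1],.060]),proj(P[n],[v[0],v[1],.032]),cv2.approxPolyDP(H[n],6,True)[:,0].tolist())
go([v[0],v[1],.122],v[2])
E
```

```text
[ 0.57880207 -0.22851265  1.51741405] 86.94142071523514 0.47865503845075597 2.7457760593571026
scene [[259.07376441 395.76516978]] [[260.82164011 405.3270359 ]] [[300, 310], [374, 353], [295, 452], [216, 392]]
top [[456.51704136 255.07219534]] [[453.45757528 257.55602682]] [[349, 210], [462, 217], [460, 304], [344, 297]]
slide [-616.1, -662.6, 120.3]
 ang [0.0, -0.0, 79.6]
 ang [0.0, 0.0, -100.4]
```

Call:
jog_arm(moves=[{"slide": [-27,-29,0],"angular": [0,0,4]},{"slide": [-54,-58,0],"angular": [0,0,8]},{"slide": [-81,-87,0],"angular": [0,0,12]},{"slide": [-108,-116,0],"angular": [0,0,16]},{"slide": [-135,-145,0],"angular": [0,0,20]},{"slide": [-162,-174,0],"angular": [0,0,24]},{"slide": [-189,-203,0],"angular": [0,0,28]},{"slide": [-216,-232,0],"angular": [0,0,32]},{"slide": [-243,-261,0],"angular": [0,0,36]},{"slide": [-270,-290,0],"angular": [0,0,40]}])

```text
schema error: expected keys fingers, slide, angular
```

Run:
```python
from h import *
s=get_state();print(s["clock"],s["tcp_pos"],s["joint_pos"],s["wrist_force"])
go([.579,-.2285,.122],1.5174)
```

```text
1.1 [0.13377266 0.55925352 0.2423194 ] [1.19642809e+00 3.13208643e-01 4.61027745e-02 1.30362682e+00
 1.03386652e-05 1.43122633e+00] [-0.60188384  0.54749522  0.51368207]
slide [-616.3, -662.6, 120.3]
 ang [0.0, -0.0, 79.6]
 ang [0.0, 0.0, -100.4]
```

Call:
jog_arm(moves=[{"fingers": 0,"slide": [-270,-290,0],"angular": [0,0,40]},{"fingers": 0,"slide": [-270,-290,0],"angular": [0,0,40]},{"fingers": 0,"slide": [-270,-290,0],"angular": [0,0,40]},{"fingers": 0,"slide": [-270,-290,0],"angular": [0,0,40]},{"fingers": 0,"slide": [-270,-290,0],"angular": [0,0,40]},{"fingers": 0,"slide": [-270,-290,0],"angular": [0,0,40]},{"fingers": 0,"slide": [-270,-290,0],"angular": [0,0,40]},{"fingers": 0,"slide": [-270,-290,0],"angular": [0,0,40]},{"fingers": 0,"slide": [-270,-290,0],"angular": [0,0,40]},{"fingers": 0,"slide": [-270,-290,0],"angular": [0,0,40]}])

```text
clock: 1.93
tcp_pos: [0.3303, 0.2114, 0.2426]
orientation: [0.001, 0.451, 0.893, 0.0]
wrist_force: [0.1, 1.0, 0.5]
finger_gap: 0.0856
grip_force: 0.0
```

Run:
```python
from h import *
s=get_state();print(s["clock"],s["tcp_pos"],s["joint_pos"],s["wrist_force"])
go([.579,-.2285,.122],1.5174)
```

```text
1.9333 [0.33026769 0.21139734 0.24260996] [ 3.64701552e-01 -4.28738552e-02 -3.69960120e-01  1.24250952e+00
 -1.04753760e-03  1.30047473e+00] [0.1276853  1.0320754  0.53179742]
slide [-501.5, -60.8, 121.2]
 ang [0.1, 0.1, 39.4]
 ang [-0.1, 0.1, -140.6]
```

Call:
jog_arm(moves=[{"fingers": 0,"slide": [-400,-49,0],"angular": [0,0,39]},{"fingers": 0,"slide": [-400,-49,0],"angular": [0,0,39]},{"fingers": 0,"slide": [-400,-49,0],"angular": [0,0,39]},{"fingers": 0,"slide": [-400,-49,0],"angular": [0,0,39]},{"fingers": 0,"slide": [-400,-49,0],"angular": [0,0,39]},{"fingers": 0,"slide": [-400,-49,0],"angular": [0,0,39]},{"fingers": 0,"slide": [-400,-49,0],"angular": [0,0,39]},{"fingers": 0,"slide": [-400,-49,0],"angular": [0,0,39]},{"fingers": 0,"slide": [-500,-61,100],"angular": [0,0,39]},{"fingers": 0,"slide": [-500,-61,100],"angular": [0,0,39]}])

```text
clock: 2.77
tcp_pos: [0.5308, -0.1407, 0.2009]
orientation: [0.002, 0.722, 0.691, 0.001]
wrist_force: [0.2, 0.6, -0.4]
finger_gap: 0.0853
grip_force: 0.0
```

Run:
```python
from h import *
s=get_state();print(s["clock"],s["tcp_pos"],s["joint_pos"],s["wrist_force"])
go([.579,-.2285,.122],1.5174)
```

```text
2.7667 [ 0.5307945  -0.14071584  0.20091524] [-4.05442413e-01  2.75248934e-01 -1.08026455e-01  1.18342014e+00
  1.76636519e-04  1.20917441e+00] [ 0.18231843  0.5975742  -0.44280048]
slide [-85.5, 51.7, 79.2]
 ang [0.2, 0.1, 0.5]
 ang [-0.1, 0.4, -179.5]
```

Call:
jog_arm(moves=[{"fingers": 0,"slide": [-85,52,60],"angular": [0,0,0.5]},{"fingers": 0,"slide": [-85,52,79],"angular": [0,0,0.5]},{"fingers": 0,"slide": [-85,52,79],"angular": [0,0,0.5]},{"fingers": 0,"slide": [-85,52,79],"angular": [0,0,0.5]},{"fingers": 0,"slide": [-85,52,79],"angular": [0,0,0.5]},{"fingers": 0,"slide": [-85,52,79],"angular": [0,0,0.5]}])

```text
clock: 3.27
tcp_pos: [0.5768, -0.2248, 0.121]
orientation: [-0.001, 0.725, 0.689, -0.0]
wrist_force: [-0.5, -0.0, 1.0]
finger_gap: 0.0853
grip_force: 0.0
```

Run:
```python
from h import *
s=get_state();print(s["clock"],s["tcp_pos"],s["wrist_force"])
go([.579,-.2285,.024],1.5174)
p=read_camera("scene");c=cv2.resize(p["color"][300:470,180:400],None,fx=3,fy=3)
u=(proj(p,[s["tcp_pos"]])[0]-[180,300])*3; cv2.circle(c,tuple(int(i) for i in u),4,(255,0,255),1)
cv2.imwrite("pics/a.png",c[:,:,::-1])
```

```text
3.2667 [ 0.57679201 -0.22481697  0.120959  ] [-0.47010783 -0.0044031   0.96059715]
slide [-3.7, 2.5, 97.0]
 ang [-0.1, -0.1, 0.1]
 ang [0.1, -0.1, -179.9]
```

View pics/a.png

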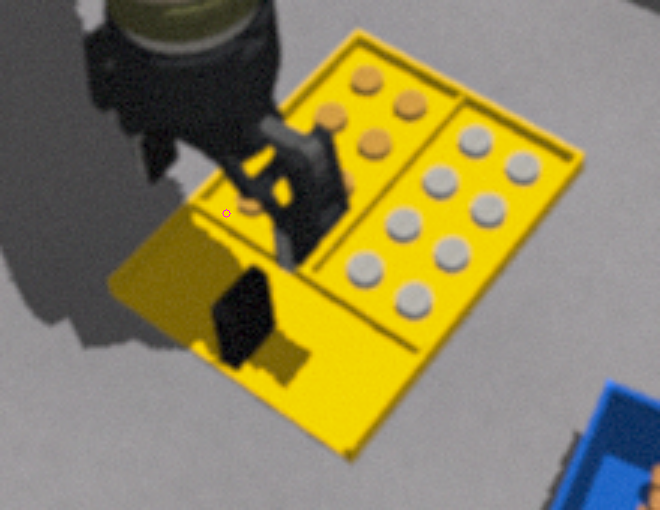

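The scene crop shows the fingers straddling the grip, with the TCP mark at (226,213) and the grip below it at (243,318). I'll descend and close.

Call:
jog_arm(moves=[{"fingers": 0,"slide": [-4,2.5,30],"angular": [0,0,0]},{"fingers": 0,"slide": [-4,2.5,60],"angular": [0,0,0]},{"fingers": 0,"slide": [-4,2.5,85],"angular": [0,0,0]},{"fingers": 0,"slide": [-4,2.5,97],"angular": [0,0,0]},{"fingers": 0,"slide": [-4,2.5,97],"angular": [0,0,0]},{"fingers": 0,"slide": [-4,2.5,97],"angular": [0,0,0]},{"fingers": 0.5,"slide": [-4,2.5,97],"angular": [0,0,0]},{"fingers": 0.7,"slide": [-4,2.5,97],"angular": [0,0,0]},{"fingers": 1,"slide": [-4,2.5,97],"angular": [0,0,0]},{"fingers": 1,"slide": [-4,2.5,97],"angular": [0,0,0]}], squeeze=90)

```text
clock: 4.15
tcp_pos: [0.5803, -0.2296, 0.0254]
orientation: [0.001, 0.725, 0.689, 0.0]
wrist_force: [0.1, 0.2, -0.2]
finger_gap: 0.039
grip_force: 0.0
```

Call:
jog_arm(moves=[{"fingers": 1,"slide": [0,0,0],"angular": [0,0,0]},{"fingers": 1,"slide": [0,0,0],"angular": [0,0,0]},{"fingers": 1,"slide": [0,0,0],"angular": [0,0,0]},{"fingers": 1,"slide": [0,0,0],"angular": [0,0,0]},{"fingers": 1,"slide": [0,0,0],"angular": [0,0,0]},{"fingers": 1,"slide": [0,0,0],"angular": [0,0,0]}])

```text
clock: 4.65
tcp_pos: [0.5798, -0.2295, 0.0246]
orientation: [0.0, 0.725, 0.689, 0.0]
wrist_force: [-1.5, 0.5, 4.9]
finger_gap: 0.0129
grip_force: 88.4
```

Call:
jog_arm(moves=[{"fingers": 1,"slide": [0,0,-5],"angular": [0,0,0]},{"fingers": 1,"slide": [0,0,-15],"angular": [0,0,0]},{"fingers": 1,"slide": [0,0,-33],"angular": [0,0,-0.5]},{"fingers": 1,"slide": [0,0,-53],"angular": [0,0,-1]},{"fingers": 1,"slide": [0,0,-73],"angular": [0,0,-1.5]},{"fingers": 1,"slide": [0,0,-93],"angular": [0,0,-2]},{"fingers": 1,"slide": [0,0,-113],"angular": [0,0,-2.7]},{"fingers": 1,"slide": [0,0,-130],"angular": [0,0,-2.7]},{"fingers": 1,"slide": [0,0,-141],"angular": [0,0,-2.7]},{"fingers": 1,"slide": [0,0,-141],"angular": [0,0,-2.7]}], squeeze=110)

```text
clock: 5.48
tcp_pos: [0.5808, -0.2299, 0.1681]
orientation: [0.002, 0.709, 0.706, 0.001]
wrist_force: [0.9, 0.6, -1.1]
finger_gap: 0.0131
grip_force: 107.3
```

```bash
cat > chk.py <<'E'
from h import *
import sys
P={n:read_camera(n) for n in("scene","top")}
s=get_state();print(s["clock"],s["tcp_pos"],s["wrist_force"],s["finger_gap"],s["grip_force"])
q=s["orientation"];C=R.from_quat(np.r_[q[1:],q[0]]);print("tool x",C.as_matrix()[:,0],"z",C.as_matrix()[:,2])
out=[]
for n,(x,y,w,h) in(("scene",(190,140,320,240)),("top",(100,140,320,240))):
    im=P[n]["color"].copy()
    # expected tray outline if level & rigid: tcp +8mm back = grasp point 32.? => underside z = tcp-.0246
    a=np.arctan2(C.as_matrix()[1,0],C.as_matrix()[0,0]);m=np.array(model([s["tcp_pos"][0],s["tcp_pos"][1],a]));m[:,2]+=s["tcp_pos"][2]-.0246
    u=proj(P[n],m)
    c=cv2.resize(im[y:y+h,x:x+w],None,fx=2,fy=2)
    for t in u: cv2.circle(c,(int((t[0]-x)*2),int((t[1]-y)*2)),2,(255,0,255),-1)
    out.append(c)
cv2.imwrite(sys.argv[1],cv2.resize(np.vstack(out),None,fx=.62,fy=.62,interpolation=cv2.INTER_AREA)[:,:,::-1])
go([.5827+.0057*(-.135),.2697-.135,s["tcp_pos"][2]],1.5651)
E
python3 chk.py pics/b.png
```

```text
5.5833 [ 0.57947646 -0.22927487  0.16487617] [ 0.92637643 -0.97593716 -2.32815863] 0.012837812912811625 107.25932121276855
tool x [4.52661505e-03 9.99989753e-01 6.10810175e-05] z [ 6.18189462e-05  6.08018097e-05 -9.99999996e-01]
slide [364.0, 0.8, 0.0]
 ang [0.0, -0.0, 0.1]
 ang [0.0, 0.0, -179.9]
```

View pics/b.png

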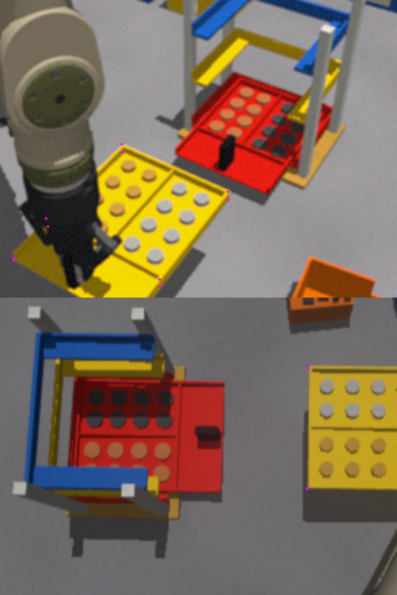

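The tray is held level, and its predicted corners line up with the picture in both views: scene (121,144) and (228,191), top (309,368) and (307,488). Now the straight insertion.

Call:
jog_arm(moves=[{"fingers": 1,"slide": [15,0,0],"angular": [0,0,0]},{"fingers": 1,"slide": [45,0,0],"angular": [0,0,0]},{"fingers": 1,"slide": [75,0,0],"angular": [0,0,0]},{"fingers": 1,"slide": [105,0,0],"angular": [0,0,0]},{"fingers": 1,"slide": [135,0,0],"angular": [0,0,0]},{"fingers": 1,"slide": [160,0,0],"angular": [0,0,0]},{"fingers": 1,"slide": [180,0,0],"angular": [0,0,0]},{"fingers": 1,"slide": [190,0,0],"angular": [0,0,0]},{"fingers": 1,"slide": [195,0,0],"angular": [0,0,0]},{"fingers": 1,"slide": [195,0,0],"angular": [0,0,0]}])

```text
clock: 6.42
tcp_pos: [0.5798, -0.0332, 0.1642]
orientation: [-0.001, 0.708, 0.706, -0.0]
wrist_force: [0.9, -0.2, -2.2]
finger_gap: 0.0127
grip_force: 107.1
```

```bash
python3 chk.py pics/c.png
```

```text
6.5167 [ 0.58028186 -0.03488175  0.16464759] [-0.17715736  0.00330624 -1.72229729] 0.012689412478475217 107.13625073432922
tool x [ 4.89204498e-03  9.99987991e-01 -2.92046175e-04] z [-6.27107909e-04 -2.88981735e-04 -9.99999762e-01]
slide [169.6, 0.8, -0.1]
 ang [-0.0, 0.0, 0.0]
 ang [-0.0, -0.1, -180.0]
```

View pics/c.png

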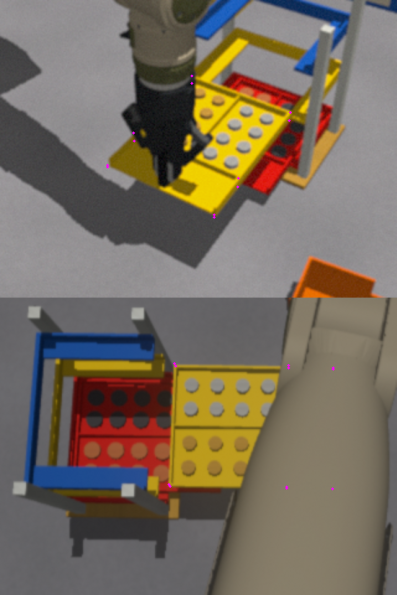

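In the top view the leading edge (172,365)–(170,487) is just short of the mouth and between the side walls, so I'll carry on.

Call:
jog_arm(moves=[{"fingers": 1,"slide": [10,0,1],"angular": [0,0,0]},{"fingers": 1,"slide": [25,0,3],"angular": [0,0,0]},{"fingers": 1,"slide": [45,0,4],"angular": [0,0,0]},{"fingers": 1,"slide": [65,0,4],"angular": [0,0,0]},{"fingers": 1,"slide": [85,0,4],"angular": [0,0,0]},{"fingers": 1,"slide": [105,0,4],"angular": [0,0,0]},{"fingers": 1,"slide": [122,0,5],"angular": [0,0,0]},{"fingers": 1,"slide": [134,0,6],"angular": [0,0,0]},{"fingers": 1,"slide": [140,0,7],"angular": [0,0,0]},{"fingers": 1,"slide": [140,0,8],"angular": [0,0,0]}])

```text
clock: 7.35
tcp_pos: [0.581, 0.1065, 0.1569]
orientation: [-0.0, 0.708, 0.706, 0.0]
wrist_force: [-0.3, -0.9, -1.5]
finger_gap: 0.0126
grip_force: 107.1
```

Call:
jog_arm(moves=[{"fingers": 1,"slide": [0,0,0.5],"angular": [0,0,0]},{"fingers": 1,"slide": [0,0,1],"angular": [0,0,0]},{"fingers": 1,"slide": [0,0,1.5],"angular": [0,0,0]},{"fingers": 1,"slide": [0,0,1.5],"angular": [0,0,0]}])

```text
clock: 7.68
tcp_pos: [0.5811, 0.1049, 0.1556]
orientation: [0.0, 0.709, 0.705, -0.0]
wrist_force: [-0.7, -0.9, -1.1]
finger_gap: 0.013
grip_force: 107.3
```

Call:
jog_arm(moves=[{"fingers": 1,"slide": [0,0,0.5],"angular": [0,0,0]},{"fingers": 1,"slide": [0,0,1],"angular": [0,0,0]},{"fingers": 1,"slide": [0,0,1],"angular": [0,0,0]}])

```text
clock: 7.93
tcp_pos: [0.5813, 0.105, 0.1553]
orientation: [0.0, 0.709, 0.705, 0.0]
wrist_force: [-0.3, -2.7, 2.1]
finger_gap: 0.0123
grip_force: 107.8
```

Contact with the ledges shows in the vertical force, at an underside height of about 0.130. I'll slide forward now.

Call:
jog_arm(moves=[{"fingers": 1,"slide": [3,0,0],"angular": [0,0,0]},{"fingers": 1,"slide": [6,0,0],"angular": [0,0,0]},{"fingers": 1,"slide": [9,0,0],"angular": [0,0,0]},{"fingers": 1,"slide": [12,0,0],"angular": [0,0,0]},{"fingers": 1,"slide": [15,0,0],"angular": [0,0,0]},{"fingers": 1,"slide": [18,0,0],"angular": [0,0,0]},{"fingers": 1,"slide": [20,0,0],"angular": [0,0,0]},{"fingers": 1,"slide": [22,0,0],"angular": [0,0,0]},{"fingers": 1,"slide": [24,0,0],"angular": [0,0,0]},{"fingers": 1,"slide": [24,0,0],"angular": [0,0,0]}])

```text
clock: 8.77
tcp_pos: [0.5816, 0.1301, 0.1553]
orientation: [0.001, 0.709, 0.706, 0.0]
wrist_force: [0.2, -3.4, 5.9]
finger_gap: 0.0129
grip_force: 108.3
```

Call:
jog_arm(moves=[{"fingers": 1,"slide": [1,0,0],"angular": [0,0,0]},{"fingers": 1,"slide": [2,0,0],"angular": [0,0,0]},{"fingers": 1,"slide": [3,0,0],"angular": [0,0,0]},{"fingers": 1,"slide": [3,0,0],"angular": [0,0,0]}])

```text
clock: 9.1
tcp_pos: [0.5817, 0.1328, 0.1553]
orientation: [0.001, 0.709, 0.706, 0.0]
wrist_force: [0.1, -4.4, 5.7]
finger_gap: 0.013
grip_force: 108.3
```

Call:
jog_arm(moves=[{"fingers": 1,"slide": [1,0,0],"angular": [0,0,0]},{"fingers": 1,"slide": [2,0,0],"angular": [0,0,0]},{"fingers": 1,"slide": [2,0,0],"angular": [0,0,0]}])

```text
clock: 9.35
tcp_pos: [0.5816, 0.1339, 0.1554]
orientation: [0.001, 0.709, 0.705, -0.0]
wrist_force: [-0.6, -8.3, 6.2]
finger_gap: 0.0132
grip_force: 108.4
```

Call:
jog_arm(moves=[{"fingers": 1,"slide": [1,0,0],"angular": [0,0,0]},{"fingers": 1,"slide": [1.5,0,0],"angular": [0,0,0]},{"fingers": 1,"slide": [1.5,0,0],"angular": [0,0,0]}])

```text
clock: 9.6
tcp_pos: [0.5815, 0.134, 0.1553]
orientation: [0.002, 0.709, 0.705, -0.001]
wrist_force: [-0.4, -12.9, 7.0]
finger_gap: 0.0129
grip_force: 108.6
```

```bash
sed -i 's/,(190,140,320,240)/,(300,90,200,220)/' chk.py
python3 - <<'E'
from h import *
for n,b in(("scene",(300,90,240,220)),("top",(100,130,240,190))):
    p=read_camera(n);x,y,w,h=b;cv2.imwrite(f"pics/d_{n}.png",cv2.resize(p["color"][y:y+h,x:x+w],None,fx=2.5,fy=2.5)[:,:,::-1])
s=get_state();print(s["tcp_pos"],s["wrist_force"],s["ft_torque"])
E
python3 -c "
import cv2,numpy as np
a=cv2.imread('pics/d_scene.png');b=cv2.imread('pics/d_top.png');cv2.imwrite('pics/d.png',cv2.resize(np.vstack([a,b]),None,fx=.58,fy=.58,interpolation=cv2.INTER_AREA))"
```

```text
[0.58146731 0.13402362 0.15535715] [ -0.84401871 -13.96722691   7.46478481] [-2.00735626  0.29791285  0.12200387]
```

View pics/d.png

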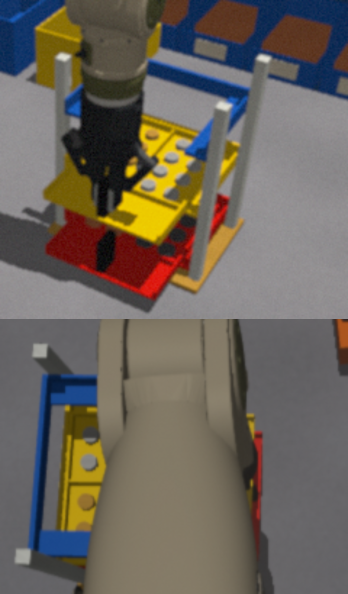

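The scene view shows the yellow tray in the middle level, and the pushing force is building with no further travel, so it is against the stop. I'll release and back off.

Call:
jog_arm(moves=[{"fingers": 0.75,"slide": [0,0,0],"angular": [0,0,0]},{"fingers": 0.6,"slide": [0,0,0],"angular": [0,0,0]},{"fingers": 0.3,"slide": [0,0,0],"angular": [0,0,0]},{"fingers": 0,"slide": [0,0,0],"angular": [0,0,0]},{"fingers": 0,"slide": [0,0,0],"angular": [0,0,0]},{"fingers": 0,"slide": [0,0,0],"angular": [0,0,0]},{"fingers": 0,"slide": [0,0,0],"angular": [0,0,0]},{"fingers": 0,"slide": [0,0,0],"angular": [0,0,0]}])

```text
clock: 10.37
tcp_pos: [0.5811, 0.1364, 0.1546]
orientation: [-0.0, 0.709, 0.706, 0.0]
wrist_force: [-0.4, -0.8, 0.8]
finger_gap: 0.0852
grip_force: 0.0
```

Call:
jog_arm(moves=[{"fingers": 0,"slide": [0,0,-10],"angular": [0,0,0]},{"fingers": 0,"slide": [-5,0,-30],"angular": [0,0,0]},{"fingers": 0,"slide": [-10,0,-60],"angular": [0,0,0]},{"fingers": 0,"slide": [-20,0,-85],"angular": [0,0,0]},{"fingers": 0,"slide": [-50,0,-95],"angular": [0,0,0]},{"fingers": 0,"slide": [-90,0,-100],"angular": [0,0,0]},{"fingers": 0,"slide": [-130,0,-100],"angular": [0,0,0]},{"fingers": 0,"slide": [-170,0,-100],"angular": [0,0,0]},{"fingers": 0,"slide": [-210,0,-100],"angular": [0,0,0]},{"fingers": 0,"slide": [-250,0,-100],"angular": [0,0,0]}])

```text
clock: 11.2
tcp_pos: [0.5799, -0.1156, 0.2558]
orientation: [0.001, 0.709, 0.706, 0.0]
wrist_force: [0.5, -0.2, -0.1]
finger_gap: 0.0854
grip_force: 0.0
```

Run:
```python
from h import *
out=[]
a=1.5651
for n,b in(("scene",(300,90,240,220)),("top",(100,140,240,190))):
    p=read_camera(n);x,y,w,h=b
    m=np.array(model([.5827-.0057*.135,.2697-.135,a]));m[:,2]+=.1289
    c=cv2.resize(p["color"][y:y+h,x:x+w],None,fx=2.5,fy=2.5,interpolation=cv2.INTER_CUBIC)
    for t in proj(p,m): cv2.circle(c,(int((t[0]-x)*2.5),int((t[1]-y)*2.5)),2,(255,0,255),-1)
    out.append(c)
    q=tip_of("tray_grip",p);print(n,[(k["point"],k["p"]) for k in q],proj(p,[.5827-.0057*.135,.1347,.1609]))
cv2.imwrite("pics/e.png",cv2.resize(np.vstack(out),None,fx=.58,fy=.58,interpolation=cv2.INTER_AREA)[:,:,::-1])
```

```text
scene [([373.8, 221.5], 0.91)] [[373.54056491 224.72872921]]
top [([257.8, 238.4], 0.8)] [[261.04821922 240.6545132 ]]
```

View pics/e.png

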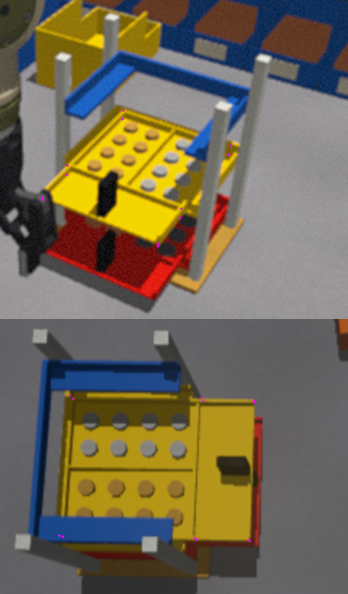

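The released tray sits level at (115,190) in the scene view. Its grip-end edge in the top view, (253,402)–(250,540), matches the predicted home outline, and the red tray's edge is where it was at the start. Handing in.

```bash
python3 -c "
from workcell import *
print(hand_in())"
```

```text
the job is handed in; nothing more can be done
None
```

The yellow tray is home on the yellow rails, level against the back stop and released. The red tray was left where it was, and the job was handed in after about 11 s of robot time; `hand_in()` returned no verdict.

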